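# Open the bench clamp right up

### The job

Open the orange bar clamp on the bench right up for the next glue-up: press the red release pad down with the fingertips and, keeping it down, push the sliding jaw back along its bar until it is up against the yellow end stop. Then let the pad spring back up so that the jaw stays locked there. Pick nothing up, and leave everything else on the bench standing where it is.

Things in the scene. Friction and masses are not known exactly. Their poses are not given: they have to be found in the camera images.
- clamp: The bar clamp, screwed to the bench (does not move): a steel bar 346 mm long, 26 mm wide, its top 42 mm above the bench, with ratchet teeth 4 mm high along its underside; a low grey fixed jaw at one end (the -x end) and a yellow end stop at the other. Origin on the bench under the bar, about midway; its x axis runs along the bar from the fixed jaw to the end stop, the way the sliding jaw opens; z up. Nothing of it but the sliding jaw stands higher than 62 mm.
- jaw (a joint): Travel of the orange sliding jaw along the bar, in m: 0 nearest the fixed jaw, 0.160 up against the end stop; it grows along the clamp's x. The jaw's body is 110 mm long over all, 60 mm wide. Locked against opening by the ratchet unless the release is held down; then it slides with about 1 to 3 N and stays where it is left.
- release (a joint): How far the red release pad is pressed down, in m: 0 up, 0.010 fully down. A spring presses it up with about 4 N at the top, 9 N at the bottom, and it comes back up whenever it is let go. The ratchet is free when it is more than about 0.005 down, so keep it 0.006 to 0.010 down while pushing; if it is let go, the ratchet locks again at the next tooth (8 mm apart).
- release_top (a point): Centre of the top of the red release pad, 44 mm along the bar by 46 mm across, on top of the sliding jaw; moves with jaw and pad. 72 mm above the bench when up, 62 mm when fully down. Axes as the clamp's.
- push_face (a point): Point on the upright orange lug of the sliding jaw, on its face towards the pad, 26 mm from the middle of the pad along the clamp's +x (the opening way). The lug is 14 mm thick, 56 mm wide, from the pad to 115 mm above the bench; this point is 95 mm above the bench. Fingertips standing on the pad push the jaw open by pushing this face.
- end_stop (a point): Top of the yellow end stop's face towards the sliding jaw, 62 mm above the bench. The stop is 22 mm long, 44 mm wide.
- nestbox: Open light-wood box, 120 x 90 x 70 mm high, the next piece to be clamped, loose beside the bar. Origin: middle of its underside. To be left alone.
- jar: Amber glass jar with green lid, 60 mm across, 80 mm high, loose beside the bar. Origin: middle of its underside. To be left alone.
- screwdriver: Screwdriver lying loose beside the bar on the robot's side, about 200 mm long, up to 30 mm high. To be left alone.
- brass_cup: Brass cup, 60 mm across, 75 mm high, loose near the fixed jaw on the robot's side. Origin: middle of its underside. To be left alone.
- hammer: Hammer lying loose on the right of the bench. To be left alone.
- bottle: White bottle with red cap, 70 mm across, 190 mm high, loose on the left of the bench. Origin: middle of its underside. To be left alone.
- can: Blue can, 80 mm across, 110 mm high, loose on the left of the bench. Origin: middle of its underside. To be left alone.

How it is judged:
By the outcome, as a careful person would: the job done as asked, in the order asked, and still so for the second after the job is handed in, with the robot touching nothing.
It also fails if it takes over 38 s, if anything falls off the work surface, if the arm or the gripper's body presses on something with over 40 N, if the wrist force passes 120 N, or if a joint passes its speed limit or range.

### The arm

A 6-joint arm with a two-finger parallel gripper is mounted at the origin on the work surface. World frame = base frame: x ahead of the robot, y to its left, z up, the work surface at z = 0. Lengths are in m, angles in degrees, forces in N, time in s.
With the tool pointing down it reaches from about 0.25 to 0.725 m from the base axis. Payload 9.7 kg.
Tool frame: the origin (TCP) lies midway between the tips of the shut fingers; the grasp point (between the pads) lies 19 mm behind it; z points along the fingers, y is the line along which they close (so a half turn about z gives the same grasp; the last joint's range is limited). The gripper opens to 85 mm and grips with 20 to 120 N. Pads are 22 mm wide; open, the fingers measure 114 mm over their backs; the gripper's body (76 mm by 85 mm) begins 54 mm behind the grasp point. The pads swing forward as they close: fully open they stand 13 mm farther back than shut.
Start: joints at [-67.323, 4.979, 10.078, 95.1, 0, 90], TCP at [0.212, -0.507, 0.198] pointing down, gripper open.
Joint ranges: [-179.16, 179.16], [-48.56, 103.87], [-65.8, 70.77], [-126.05, 130.52], [-82.76, 87.17], [-180, 180]. Speed limits (degrees/s): [127.2, 127.2, 147.25, 180, 180, 180].

### API

Orientations are given as [roll, pitch, yaw] about the fixed x, y, z axes, in that order (R = Rz(yaw) Ry(pitch) Rx(roll)).
In Python, from workcell import bot gives the robot as it stands.
- The arm moves only by the shell command python3 -m crank 'ROWS' [FORCE]. ROWS is JSON, a list of rows, each an object with "gripper": the finger opening in mm, from 0 to 85.4; "travel": the shift along the tool's x, y, z in mm, a list of three; "twist": the turn, a rotation vector about the tool's x, y, z in rad, a list of three. In form: [{"gripper": gripper, "travel": [tx, ty, tz], "twist": [rx, ry, rz]}, ...]. A call has 1 to 12 rows; each row shifts and turns the commanded pose from where the row before left it, along the tool's axes as they then stand; what a row does not reach is not made up. A row lasts 1/8 s, in which the tool goes at most 62.5 mm and 10.7 degrees, less where a joint would pass 70% of its speed; a pose out of reach is approached as far as the arm can. A call is refused whole if a number of a shift passes 62.5 or a number of a turn 0.188, either way. A call with a gripper value outside its range is refused whole. The fingers move at their own pace and stop on an object; FORCE is the grip in N (left out, the last holds). Time passes only in rows, so rows that do not move let the fingers close. It gives the time, the measured TCP pose, the force, the opening and the grip force at its end, in the units of the state.
- bot.get_obs(): the state, without advancing time (a new reading comes with each control period).
- bot.camera(name): name is "side" or "top"; returns the picture (400x640x3 uint8, red, green, blue); there is no depth.
- bot.calibration(name): a dict with "vfov" (degrees; the focal length in pixels is half the picture's height over the tangent of half this angle, whatever the lens; pixels are square), "cx", "cy" (the principal point, pixels), "camera_from_world" (4x4, takes a point from world to camera coordinates). Camera axes: x right, y down, z forward; pixel columns grow to the right and rows downward; lengths in m; the calibration is good to about 2 mm. A picture is of the moment at which its call begins. calibration takes no time and is no camera call.
- bot.job_done(): hands the job in; it is judged then, once.
The state is a dict: "time": time; "q": joint angles; "qd": joint speeds; "joint_efforts": joint torques, N m; "ee_pos": TCP position; "tcp_rot": TCP orientation; "wrist_force": force on the tool from outside, world axes, zero at the start; "torque": the same for the moment, N m; "opening": finger opening in m; "grasp_force": force on a finger pad.
Only numpy, scipy, OpenCV 4.12 (cv2) and the standard library are available. Lean on these libraries where they do the work, as an engineer would, in place of code of your own. Each camera call takes 0.05 s, during which the arm holds its last target. There are 200 camera calls.

## Working session

There is one attempt and no reset: what is moved stays moved. The work goes in short steps, Python scripts to look and compute and a shell command to move; the robot and the scene stay as the last step left them, time stands still between calls to the robot, and variables do not carry over. Pictures are saved under pics/ and viewed, at most 10 in all, crops included, and the job is handed in when it is done.

```bash
mkdir -p pics
python3 - <<'E'
from workcell import bot
import cv2,numpy as np
for n in("top","side"):
    im=bot.camera(n); cv2.imwrite(f"pics/{n}0.png",im[:,:,::-1]); c=bot.calibration(n); print(n,c)
o=bot.get_obs();print(o["ee_pos"],o["tcp_rot"],o["wrist_force"],o["opening"],o["time"])
E
```

```text
top {'vfov': 55.5091751311935, 'cx': 312.163407711111, 'cy': 187.91577084804288, 'camera_from_world': array([[ 0.021034  , -0.99974333, -0.00841727, -0.015355  ],
       [-0.99148504, -0.01977659, -0.12871018,  0.56471036],
       [ 0.12851068,  0.01105288, -0.99164653,  0.98554127],
       [ 0.        ,  0.        ,  0.        ,  1.        ]])}
side {'vfov': 53.21025154980509, 'cx': 319.7829877058304, 'cy': 197.45335314353105, 'camera_from_world': array([[-0.99404733, -0.10864698,  0.00810748,  0.53088219],
       [-0.08822117,  0.7590296 , -0.64505124,  0.12573677],
       [ 0.06392905, -0.64192671, -0.76409631,  1.27818276],
       [ 0.        ,  0.        ,  0.        ,  1.        ]])}
[ 0.2119312  -0.50724071  0.19783904] [-1.79929257e+02  2.11613475e-03  2.26772939e+01] [0.0668768  0.20631667 0.04975123] 0.08526446673990777 0.1
```

View pics/top0.png

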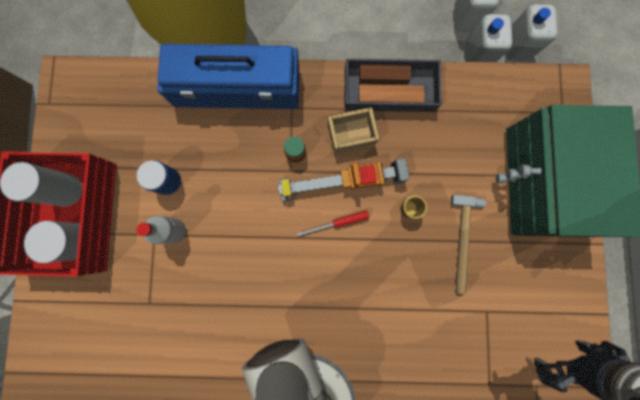

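View pics/side0.png

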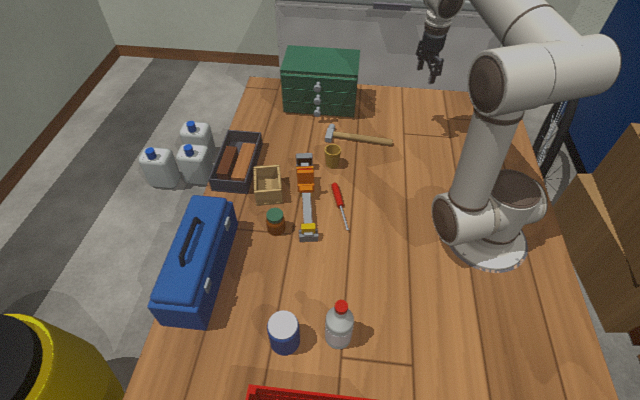

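The top view shows the fixed jaw at about (400,170), the red pad at (367,174), the lug at (348,178) and the yellow stop at (286,188). The nest box is at (353,130), the jar at (294,148), the cup at (414,207) and the screwdriver at (335,223). The side view agrees.

```bash
cat > h.py <<'E'
from workcell import bot
import cv2,numpy as np
def ray(n,u,v,z):
    c=bot.calibration(n);f=200/np.tan(np.radians(c["vfov"]/2));M=c["camera_from_world"];R,t=M[:3,:3],M[:3,3]
    d=R.T@np.array([(u-c["cx"])/f,(v-c["cy"])/f,1]);o=-R.T@t
    return o+d*(z-o[2])/d[2]
def proj(n,p):
    c=bot.calibration(n);f=200/np.tan(np.radians(c["vfov"]/2));q=c["camera_from_world"]@np.r_[p,1]
    return q[0]/q[2]*f+c["cx"],q[1]/q[2]*f+c["cy"]
def blobs(im,lo,hi,roi,amin=15):
    x0,y0,x1,y1=roi
    m=cv2.inRange(cv2.cvtColor(im[y0:y1,x0:x1],cv2.COLOR_RGB2HSV),lo,hi)
    n,l,s,c=cv2.connectedComponentsWithStats(m)
    out=[]
    for i in range(1,n):
        if s[i,4]>=amin:
            p=np.argwhere(l==i)[:,::-1].astype(np.float32)
            r=cv2.minAreaRect(p); out.append((c[i]+[x0,y0],s[i,4],np.array(r[0])+[x0,y0],np.round(r[1],1),round(r[2],1)))
    return out
E
python3 - <<'E'
from h import *
R={"top":(270,100,440,250),"side":(245,140,360,250)}
cols={"red":((0,190,90),(5,255,255)),"orange":((8,180,100),(17,255,255)),"yellow":((23,170,110),(33,255,255))}
for n in R:
    im=cv2.imread(f"pics/{n}0.png")[:,:,::-1].copy()
    x0,y0,x1,y1=R[n]; cv2.imwrite(f"pics/{n}c.png",cv2.resize(im[y0:y1,x0:x1],None,fx=4.5,fy=4,interpolation=cv2.INTER_CUBIC)[:,:,::-1])
    for k,(lo,hi) in cols.items():
        for c,a,r,s,g in blobs(im,lo,hi,R[n]): print(n,k,c.round(1),a,r.round(1),s,g,"at z.072",ray(n,*c,.072).round(4),".062",ray(n,*c,.062).round(4))
E
```

```text
top red [368.3 174.7] 197 [367.5 174.3] [16.9 14.5] 78.7 at z.072 [ 0.5979 -0.1497  0.072 ] .062 [ 0.5996 -0.151   0.062 ]
top red [353.9 218.7] 144 [351.  218.9] [ 6.9 33.5] 73.3 at z.072 [ 0.4829 -0.1129  0.072 ] .062 [ 0.4834 -0.1139  0.062 ]
top orange [362.9 176.8] 296 [365.  175.5] [23. 32.] 90.0 at z.072 [ 0.5922 -0.1356  0.072 ] .062 [ 0.5938 -0.1368  0.062 ]
top yellow [286.1 187.8] 84 [286.3 187.9] [14.5  6. ] 83.7 at z.072 [0.5591 0.0635 0.072 ] .062 [0.5604 0.0643 0.062 ]
side red [336.9 194. ] 133 [336.9 194.2] [23.7  6. ] 71.6 at z.072 [ 0.4857 -0.0629  0.072 ] .062 [ 0.486  -0.0715  0.062 ]
side orange [305.2 179.1] 401 [305.2 179. ] [26.6 17.1] 86.8 at z.072 [ 0.5964 -0.1161  0.072 ] .062 [ 0.5978 -0.1253  0.062 ]
side orange [271.8 224.4] 33 [272.5 224.5] [12.4  4.1] 14.0 at z.072 [0.6725 0.0816 0.072 ] .062 [0.6747 0.0744 0.062 ]
side yellow [307.7 226. ] 77 [307.6 226.1] [ 5.5 13.4] 84.3 at z.072 [0.5634 0.0749 0.072 ] .062 [0.5645 0.0677 0.062 ]
```

View pics/topc.png

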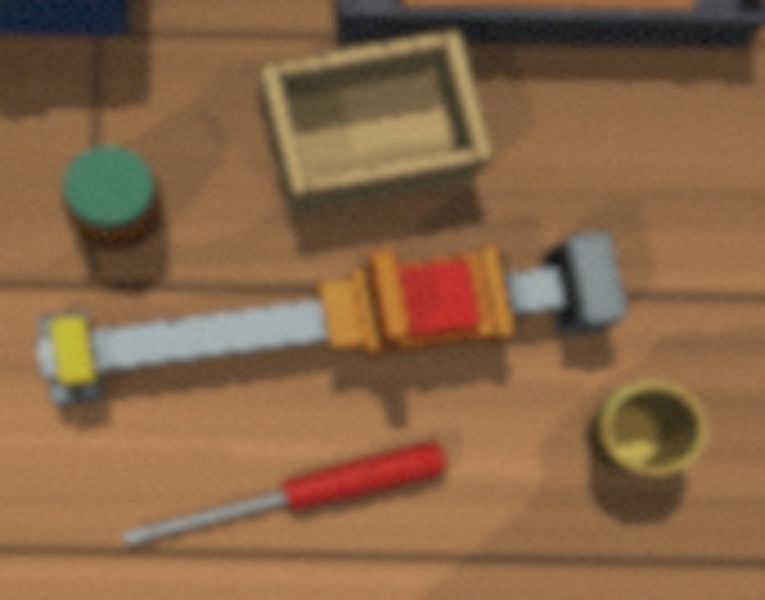

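View pics/sidec.png

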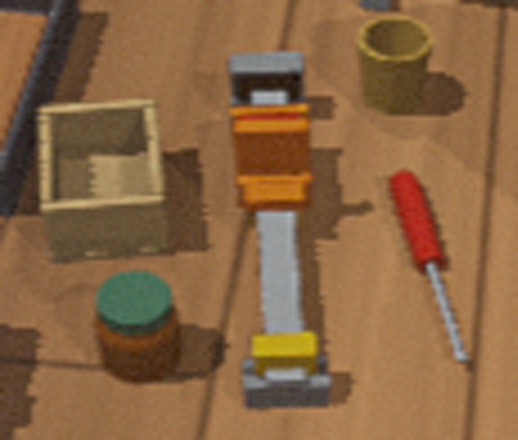

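The pad is clear between the lug, which is on the stop side, and a rear rim. The bar rises slightly to the right in the image. Next I'll get the bar angle from the bar's pixels and work out the move in tool axes.

Run:
```python
from h import *
im=cv2.imread("pics/top0.png")[:,:,::-1].copy()
for c,a,r,s,g in blobs(im,(0,0,110),(180,70,255),(291,165,342,200),60): print("bar",c,a,s,g)
hsv=cv2.cvtColor(im[165:200,293:341],cv2.COLOR_RGB2HSV); m=cv2.inRange(hsv,(0,0,110),(180,70,255))
us=np.arange(293,341); vs=[165+np.mean(np.nonzero(m[:,u-293])[0]) for u in us]
k=np.polyfit(us,vs,1); P=[ray("top",u,np.polyval(k,u),.042) for u in(293,340)]
d=P[1]-P[0]; d=-d; ang=np.degrees(np.arctan2(d[1],d[0])); print("bar",P,ang)
pad=ray("top",367.9,174.5,.072); st=ray("top",286.1,187.8,.062); e=st-pad; print("pad-stop",np.degrees(np.arctan2(e[1],e[0])),np.linalg.norm(e[:2]))
cl=np.array([np.cos(np.radians(ang)),np.sin(np.radians(ang))]); n=np.array([-cl[1],cl[0]])
print("lateral of pad from bar line",(pad[:2]-P[0][:2])@n,"stop",(st[:2]-P[0][:2])@n)
print("jaw nose to stop", [ (ray("top",u,v,z)[:2]-pad[:2])@cl for u,v,z in((341.5,178,.05),(291,187.5,.062))])
o=bot.get_obs(); y=np.radians(o["tcp_rot"][2]); R=np.array([[np.cos(y),np.sin(y)],[np.sin(y),-np.cos(y)]])
D=pad[:2]-o["ee_pos"][:2]; print("world",D,"tool",R.T@D,"turn rz",-np.radians(ang)+y)
```

```text
bar [315.95818182 183.24727273] 550 [10.8 51.5] 81.3
bar [array([0.56648277, 0.04750872, 0.042     ]), array([ 0.5880669, -0.0779636,  0.042    ])] 99.76066262725149
pad-stop 100.08954799014064 0.21613869744525774
lateral of pad from bar line 0.0017759896040897994 stop 0.0030166475405820196
jaw nose to stop [np.float64(0.06734086461963856), np.float64(0.2033099821282819)]
world [0.38646905 0.3587318 ] tool [ 0.4948971  -0.18199915] turn rz -1.345358582158326
```

```bash
python3 -m crank '[{"gripper":0,"travel":[41.2,-15.2,0],"twist":[0,0,0]},{"gripper":0,"travel":[41.2,-15.2,0],"twist":[0,0,0]},{"gripper":0,"travel":[41.2,-15.2,0],"twist":[0,0,0]},{"gripper":0,"travel":[41.2,-15.2,0],"twist":[0,0,0]},{"gripper":0,"travel":[41.2,-15.2,0],"twist":[0,0,0]},{"gripper":0,"travel":[41.2,-15.2,0],"twist":[0,0,0]},{"gripper":0,"travel":[41.2,-15.2,0],"twist":[0,0,0]},{"gripper":0,"travel":[41.2,-15.2,0],"twist":[0,0,0]},{"gripper":0,"travel":[41.2,-15.2,0],"twist":[0,0,0]},{"gripper":0,"travel":[41.2,-15.2,0],"twist":[0,0,0]},{"gripper":0,"travel":[41.2,-15.2,0],"twist":[0,0,0]},{"gripper":0,"travel":[41.2,-15.2,0],"twist":[0,0,0]}]' 40
python3 -m crank '[{"gripper":0,"travel":[0,0,9],"twist":[0,0,-0.168]},{"gripper":0,"travel":[0,0,9],"twist":[0,0,-0.168]},{"gripper":0,"travel":[0,0,9],"twist":[0,0,-0.168]},{"gripper":0,"travel":[0,0,9],"twist":[0,0,-0.168]},{"gripper":0,"travel":[0,0,9],"twist":[0,0,-0.168]},{"gripper":0,"travel":[0,0,9],"twist":[0,0,-0.168]},{"gripper":0,"travel":[0,0,9],"twist":[0,0,-0.168]},{"gripper":0,"travel":[0,0,9],"twist":[0,0,-0.168]},{"gripper":0,"travel":[0,0,0],"twist":[0,0,0]},{"gripper":0,"travel":[0,0,0],"twist":[0,0,0]}]'
python3 - <<'E'
from h import *
im=bot.camera("side"); cv2.imwrite("pics/s1.png",cv2.resize(im[100:250,220:400],None,fx=4,fy=4,interpolation=cv2.INTER_CUBIC)[:,:,::-1])
o=bot.get_obs(); print(o)
pad=ray("top",367.9,174.5,.072); print(pad-o["ee_pos"])
E
```

```text
time: 1.6
ee_pos: [0.5987, -0.1474, 0.198]
tcp_rot: [-180.0, 0.0, 22.7]
wrist_force: [-0.6, -0.8, 1.5]
opening: -0.0
grasp_force: 0.0
time: 2.85
ee_pos: [0.5979, -0.1486, 0.1267]
tcp_rot: [-180.0, -0.0, 99.5]
wrist_force: [0.1, 0.6, -0.1]
opening: -0.0002
grasp_force: 0.0
{'time': 2.9, 'q': array([-1.39557913e+01,  1.32652414e+01,  1.14943001e+01,  8.82111825e+01,
       -1.51332117e-03,  6.65367714e+01]), 'qd': array([-0.00809865, -0.11675227,  0.16255433,  0.00386027, -0.02569248,
       -0.71885074]), 'joint_efforts': array([ 1.09663659e-03, -6.12409115e+01,  4.66845810e+01,  4.03975166e-03,
       -1.97757851e-05,  2.05201335e-02]), 'ee_pos': array([ 0.59801668, -0.14862094,  0.12684087]), 'tcp_rot': array([1.79984204e+02, 8.50580459e-03, 9.95074359e+01]), 'wrist_force': array([ 0.41305061,  0.33729159, -0.07796593]), 'torque': array([ 0.04134644, -0.00014384, -0.04807813]), 'grasp_force': 0.0, 'opening': 5.886764488870217e-05}
[ 0.00038357  0.00011203 -0.05484087]
```

View pics/s1.png

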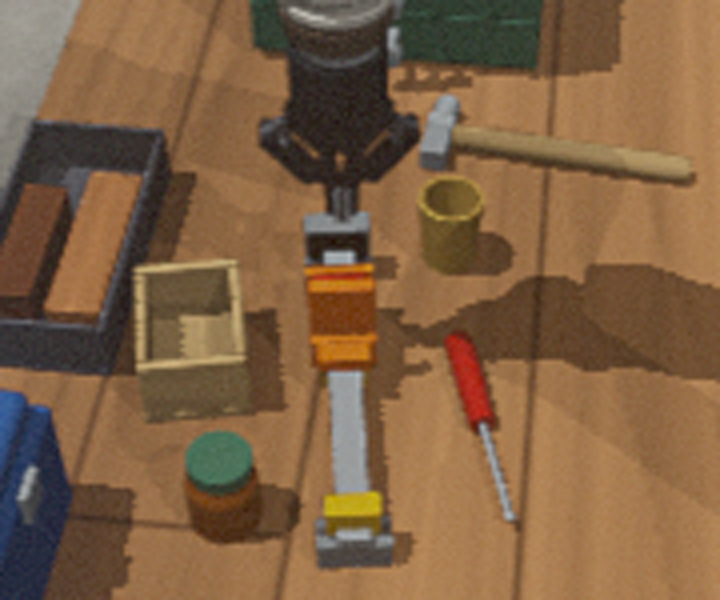

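The shut fingers (tip at about crop (342,215)) line up with the bar and are above the pad. Next I descend and feel for contact.

```bash
python3 -m crank '[{"gripper":0,"travel":[0,0,12],"twist":[0,0,0]},{"gripper":0,"travel":[0,0,12],"twist":[0,0,0]},{"gripper":0,"travel":[0,0,12],"twist":[0,0,0]},{"gripper":0,"travel":[0,0,12],"twist":[0,0,0]},{"gripper":0,"travel":[0,0,3],"twist":[0,0,0]},{"gripper":0,"travel":[0,0,0],"twist":[0,0,0]},{"gripper":0,"travel":[0,0,0],"twist":[0,0,0]}]'
python3 -m crank '[{"gripper":0,"travel":[0,0,3],"twist":[0,0,0]},{"gripper":0,"travel":[0,0,3],"twist":[0,0,0]},{"gripper":0,"travel":[0,0,0],"twist":[0,0,0]},{"gripper":0,"travel":[0,0,0],"twist":[0,0,0]}]'
```

```text
time: 3.78
ee_pos: [0.5982, -0.1486, 0.076]
tcp_rot: [180.0, 0.0, 99.7]
wrist_force: [-0.0, -0.2, 0.1]
opening: -0.0002
grasp_force: 0.0
time: 4.28
ee_pos: [0.5979, -0.1486, 0.0695]
tcp_rot: [-180.0, -0.0, 99.7]
wrist_force: [-0.3, -0.2, 0.5]
opening: -0.0004
grasp_force: 0.0
```

```bash
python3 -m crank '[{"gripper":0,"travel":[0,0,2],"twist":[0,0,0]},{"gripper":0,"travel":[0,0,0],"twist":[0,0,0]},{"gripper":0,"travel":[0,0,0],"twist":[0,0,0]}]'
python3 -m crank '[{"gripper":0,"travel":[0,0,2],"twist":[0,0,0]},{"gripper":0,"travel":[0,0,0],"twist":[0,0,0]},{"gripper":0,"travel":[0,0,0],"twist":[0,0,0]}]'
```

```text
time: 4.65
ee_pos: [0.5979, -0.1486, 0.0675]
tcp_rot: [-180.0, -0.0, 99.7]
wrist_force: [0.1, -0.3, 0.4]
opening: 0.0001
grasp_force: 0.0
time: 5.03
ee_pos: [0.5979, -0.1486, 0.0655]
tcp_rot: [-180.0, -0.0, 99.7]
wrist_force: [-1.2, -0.3, -0.6]
opening: 0.0001
grasp_force: 0.0
```

No force at 6.5 mm below the nominal pad height, so I need to look before going lower.

Run:
```python
from h import *
a=bot.camera("side"); b=bot.camera("top")
f=lambda i:cv2.resize(i,None,fx=6.5,fy=6,interpolation=cv2.INTER_CUBIC)
cv2.imwrite("pics/s2.png",np.hstack([f(a[110:210,275:335]),f(b[125:225,335:395])])[:,:,::-1])
o=bot.get_obs()
print(proj("side",o["ee_pos"]),proj("top",o["ee_pos"]))
```

```text
(np.float64(306.0600253025944), np.float64(173.39596365517588)) (np.float64(367.58493634564275), np.float64(175.08926377629285))
```

View pics/s2.png

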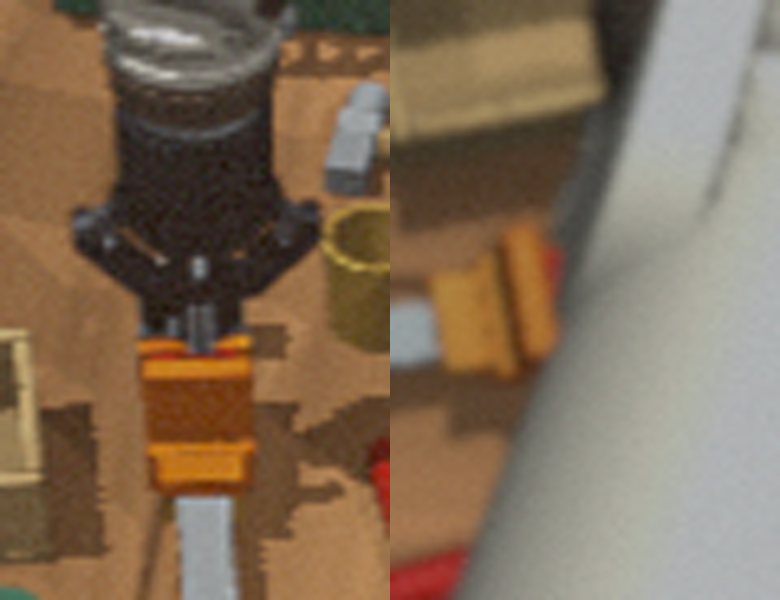

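The fingers are over the pad, behind the lug. The red strip is still visible beside them at crop row 350, so the tips are probably a little short of the TCP. I'll keep going in small steps and watch the force.

```bash
for i in 1 ; do python3 -m crank '[{"gripper":0,"travel":[0,0,1.5],"twist":[0,0,0]},{"gripper":0,"travel":[0,0,0],"twist":[0,0,0]},{"gripper":0,"travel":[0,0,0],"twist":[0,0,0]}]'; done
python3 -m crank '[{"gripper":0,"travel":[0,0,1.5],"twist":[0,0,0]},{"gripper":0,"travel":[0,0,0],"twist":[0,0,0]},{"gripper":0,"travel":[0,0,0],"twist":[0,0,0]}]'
python3 - <<'E'
from h import *
o=bot.get_obs();print(o["wrist_force"],o["torque"],o["joint_efforts"])
E
```

```text
time: 5.5
ee_pos: [0.5979, -0.1486, 0.0639]
tcp_rot: [-180.0, -0.0, 99.7]
wrist_force: [-0.7, 0.2, 0.4]
opening: -0.0001
grasp_force: 0.0
time: 5.88
ee_pos: [0.5979, -0.1486, 0.0624]
tcp_rot: [-180.0, -0.0, 99.7]
wrist_force: [0.6, 0.5, -0.2]
opening: -0.0001
grasp_force: 0.0
[ 0.6001524   0.4832266  -0.18741973] [-0.06560711 -0.01775769  0.04370251] [ 1.99188576e-04 -6.16612244e+01  4.68422449e+01 -1.36325366e-04
 -7.33040815e-05  6.39188465e-05]
```

Run:
```python
from h import *
print("s1 crop px of tcp",[(np.array(proj("side",np.array([.598,-.1486,.1268+d])))-[220,100])*4 for d in(0,.01,.02)])
im=bot.camera("side"); 
cv2.imwrite("pics/s3.png",cv2.resize(im[140:185,285:330],None,fx=12,fy=12,interpolation=cv2.INTER_NEAREST)[:,:,::-1])
P=np.array([.5979,-.1486,0]);c=np.array([np.cos(np.radians(99.8)),np.sin(np.radians(99.8)),0])
for d,z in((0,.072),(0,.062),(.026,.115),(.04,.115),(-.022,.072),(-.03,.072)): print(d,z,(np.array(proj("side",P+c*d+[0,0,z]))-[285,140])*12)
```

```text
s1 crop px of tcp [array([342.78867476, 242.10327002]), array([342.55840656, 233.35878068]), array([342.32543072, 224.51146799])]
0 0.072 [252.36376392 384.85270399]
0 0.062 [253.00324666 409.21153855]
0.026 0.115 [253.3032686  344.34087942]
0.04 0.115 [255.37537793 381.37199352]
-0.022 0.072 [249.29008348 329.33062108]
-0.03 0.072 [248.18806023 309.42398884]
```

View pics/s3.png

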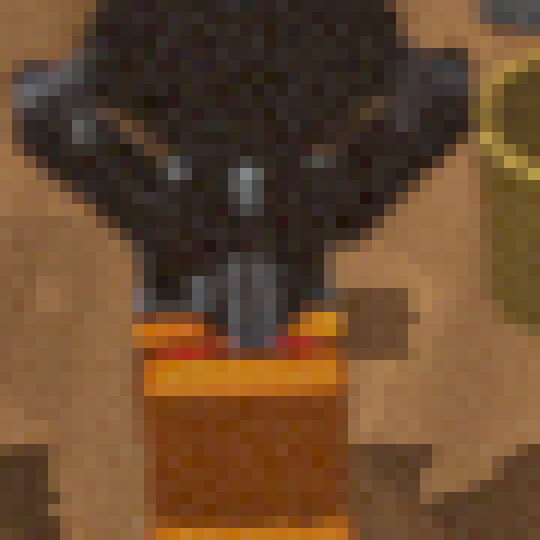

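The finger covers the middle of the red strip at (250,345), with the pad visible on both sides, so the placement is right but the tips haven't touched yet. I'll carry on down in small steps, guarded by the force reading.

```bash
python3 -m crank '[{"gripper":0,"travel":[0,0,2],"twist":[0,0,0]},{"gripper":0,"travel":[0,0,0],"twist":[0,0,0]}]' | grep -E "ee_pos|wrist"
python3 -m crank '[{"gripper":0,"travel":[0,0,2],"twist":[0,0,0]},{"gripper":0,"travel":[0,0,0],"twist":[0,0,0]}]'| grep -E "ee_pos|wrist"
```

```text
ee_pos: [0.5978, -0.1485, 0.0603]
wrist_force: [0.2, -0.6, 0.2]
ee_pos: [0.5978, -0.1485, 0.0583]
wrist_force: [-0.1, -0.1, -0.2]
```

```bash
python3 -m crank '[{"gripper":0,"travel":[0,0,2],"twist":[0,0,0]},{"gripper":0,"travel":[0,0,0],"twist":[0,0,0]}]' | grep -E "ee_pos|wrist"
python3 -m crank '[{"gripper":0,"travel":[0,0,2],"twist":[0,0,0]},{"gripper":0,"travel":[0,0,0],"twist":[0,0,0]}]'| grep -E "ee_pos|wrist"
```

```text
ee_pos: [0.5978, -0.1485, 0.0562]
wrist_force: [0.4, -0.1, 0.1]
ee_pos: [0.5978, -0.1485, 0.0543]
wrist_force: [0.5, -0.2, 0.3]
```

Run:
```python
from h import *
im=bot.camera("side")
print(blobs(im,(0,170,80),(6,255,255),(285,155,330,185),2))
cv2.imwrite("pics/s4.png",cv2.resize(im[125:185,285:330],None,fx=10,fy=10,interpolation=cv2.INTER_CUBIC)[:,:,::-1])
```

```text
[]
```

View pics/s4.png

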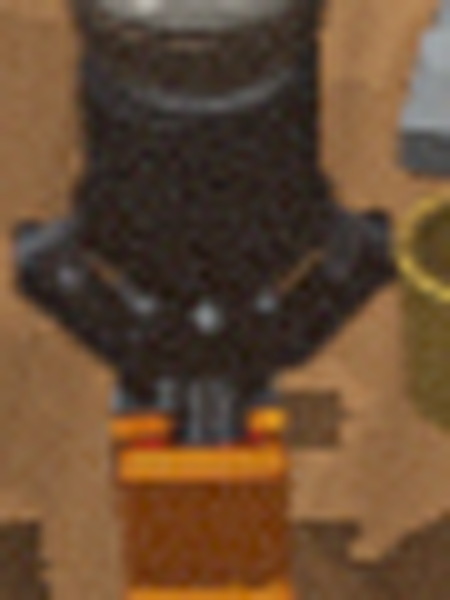

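Run:
```python
from h import *
a=cv2.imread("pics/s3.png")[6::12,6::12,::-1]; s0=cv2.imread("pics/side0.png")[140:185,285:330,::-1]
b=bot.camera("side")[140:185,285:330]
for u in(14,15,23,25):
  for n,i in(("start",s0),("z62",a),("now",b)): print(u+285,n,[tuple(map(int,p)) for p in i[25:33,u]])
o=bot.get_obs();print(o["ee_pos"],o["wrist_force"],o["torque"],o["joint_efforts"])
```

```text
299 start [(60, 50, 38), (123, 70, 35), (195, 120, 31), (170, 88, 19), (173, 53, 27), (191, 120, 33), (193, 124, 37), (190, 115, 26)]
299 z62 [(65, 57, 50), (129, 72, 36), (198, 106, 24), (153, 75, 25), (162, 53, 30), (191, 118, 7), (196, 128, 37), (194, 116, 36)]
299 now [(62, 49, 46), (126, 68, 27), (198, 106, 27), (154, 78, 19), (161, 51, 17), (192, 117, 19), (196, 126, 34), (195, 121, 33)]
300 start [(73, 66, 67), (128, 79, 41), (190, 114, 16), (164, 81, 26), (177, 53, 38), (190, 115, 24), (191, 124, 36), (191, 116, 35)]
300 z62 [(69, 64, 61), (130, 72, 37), (199, 109, 36), (151, 69, 16), (165, 45, 26), (194, 121, 30), (192, 122, 30), (191, 115, 30)]
300 now [(65, 59, 60), (129, 72, 37), (197, 104, 17), (155, 71, 35), (166, 53, 32), (193, 120, 26), (196, 125, 37), (193, 115, 34)]
308 start [(120, 118, 119), (164, 101, 41), (189, 114, 14), (143, 50, 16), (168, 60, 32), (190, 116, 29), (193, 123, 35), (181, 101, 36)]
308 z62 [(53, 49, 45), (55, 47, 46), (93, 60, 47), (134, 51, 49), (130, 62, 37), (196, 118, 21), (196, 121, 31), (181, 100, 24)]
308 now [(57, 48, 47), (64, 57, 60), (57, 52, 57), (55, 45, 46), (127, 63, 41), (199, 119, 32), (194, 119, 23), (183, 100, 33)]
310 start [(83, 58, 51), (168, 98, 25), (192, 117, 28), (159, 49, 30), (161, 58, 22), (194, 120, 41), (192, 121, 33), (170, 96, 30)]
310 z62 [(78, 50, 40), (160, 96, 32), (188, 111, 27), (163, 51, 35), (157, 62, 23), (196, 116, 32), (195, 121, 37), (173, 98, 27)]
310 now [(76, 51, 47), (157, 87, 22), (182, 106, 27), (144, 47, 32), (139, 59, 27), (197, 119, 32), (196, 123, 37), (172, 95, 25)]
[ 0.59789337 -0.14855864  0.05446146] [0.49128148 0.55299619 0.51183995] [0.0402424  0.02133412 0.00975882] [ 4.17417195e-04 -6.16667747e+01  4.67384362e+01 -3.71694230e-03
 -3.70787893e-05 -1.43952008e-05]
```

The pad hasn't moved in the image, and the earlier view also showed the tips about 20 mm above the reported TCP. The tips are still above the pad, so I'll keep descending under guard.

```bash
python3 -m crank '[{"gripper":0,"travel":[0,0,2],"twist":[0,0,0]},{"gripper":0,"travel":[0,0,0],"twist":[0,0,0]}]' | grep -E "ee_pos|wrist"
python3 -m crank '[{"gripper":0,"travel":[0,0,2],"twist":[0,0,0]},{"gripper":0,"travel":[0,0,0],"twist":[0,0,0]}]'| grep -E "ee_pos|wrist"
```

```text
ee_pos: [0.5978, -0.1485, 0.0523]
wrist_force: [0.4, 0.3, 0.3]
ee_pos: [0.5978, -0.1485, 0.0503]
wrist_force: [-0.1, -0.1, 0.3]
```

```bash
python3 -m crank '[{"gripper":0,"travel":[0,0,2],"twist":[0,0,0]},{"gripper":0,"travel":[0,0,0],"twist":[0,0,0]}]' | grep -E "ee_pos|wrist"
python3 -m crank '[{"gripper":0,"travel":[0,0,2],"twist":[0,0,0]},{"gripper":0,"travel":[0,0,0],"twist":[0,0,0]}]'| grep -E "time|ee_pos|wrist"
```

```text
ee_pos: [0.5978, -0.1486, 0.0483]
wrist_force: [0.5, 0.4, -0.5]
time: 8.02
ee_pos: [0.5978, -0.1485, 0.0463]
wrist_force: [-0.4, -1.3, 0.8]
```

Run:
```python
from h import *
P=np.array([.5978,-.1485,.0543]);c=np.array([np.cos(np.radians(99.8)),np.sin(np.radians(99.8)),0]);n=np.array([-c[1],c[0],0])
for h in(0,.02,.04,.06,.073,.1,.15): print(h,[((np.array(proj("side",P+c*d+[0,0,h]))-[285,125])*10).round(0) for d in(-.011,0,.011,.038)])
print("across +-57",[((np.array(proj("side",P+n*d+[0,0,.06]))-[285,125])*10).round(0) for d in(-.057,.057,-.0145,.0145)])
# lug height check: top edge near/far rows -> position along the clamp
for r in(169.6,172.8): 
  for z in (.105,.115): 
    q=ray("side",305.5,r,z); print(r,z,q.round(4),(q-P)[:2]@c[:2])
im=bot.camera("side")
print([tuple(map(int,p)) for p in im[150:175,305]])
for u in(340,350): print(u,bot.camera("top")[165:190,u].tolist()[::3])
```

```text
0 [array([210., 484.]), array([211., 507.]), array([213., 530.]), array([216., 589.])]
0.02 [array([209., 443.]), array([210., 466.]), array([212., 490.]), array([215., 549.])]
0.04 [array([208., 402.]), array([209., 425.]), array([211., 448.]), array([214., 507.])]
0.06 [array([207., 359.]), array([208., 382.]), array([210., 406.]), array([213., 465.])]
0.073 [array([206., 331.]), array([208., 354.]), array([209., 378.]), array([212., 437.])]
0.1 [array([205., 271.]), array([206., 295.]), array([207., 318.]), array([211., 378.])]
0.15 [array([202., 156.]), array([203., 179.]), array([204., 203.]), array([208., 262.])]
across +-57 [array([ 36., 389.]), array([380., 376.]), array([165., 384.]), array([252., 381.])]
169.6 0.105 [ 0.5964 -0.1283  0.105 ] 0.020178121585070385
169.6 0.115 [ 0.5949 -0.1187  0.115 ] 0.029893074739506472
172.8 0.105 [ 0.5945 -0.1138  0.105 ] 0.03475594944027553
172.8 0.115 [ 0.593  -0.1044  0.115 ] 0.04431720217737322
[(41, 26, 23), (43, 33, 28), (46, 31, 26), (44, 38, 32), (48, 39, 34), (40, 31, 23), (50, 39, 31), (74, 68, 67), (51, 38, 36), (49, 43, 29), (51, 40, 35), (49, 36, 33), (47, 28, 26), (44, 34, 28), (49, 42, 36), (67, 59, 56), (72, 65, 66), (68, 63, 59), (67, 65, 67), (103, 66, 47), (198, 126, 28), (197, 121, 27), (192, 108, 34), (121, 63, 28), (115, 59, 20)]
340 [[135, 99, 69], [143, 104, 71], [124, 83, 50], [119, 94, 74], [148, 149, 147], [143, 150, 151], [140, 146, 148], [87, 72, 57], [92, 67, 47]]
350 [[119, 84, 57], [141, 99, 47], [148, 100, 46], [157, 104, 50], [167, 111, 51], [155, 102, 46], [166, 109, 47], [118, 73, 37], [91, 67, 44]]
```

Run:
```python
from h import *
s0=cv2.imread("pics/side0.png")[100:250,220:400].astype(int); s1=cv2.resize(cv2.imread("pics/s1.png"),(180,150),interpolation=cv2.INTER_AREA).astype(int)
d=np.abs(s0-s1).sum(2)
print("cols 79..93 rows 46..66"); print(d[46:66,79:94])
```

```text
cols 79..93 rows 46..66
[[ 22  91 189 225 207 201 231 221 234 151  96  37  24  23  31]
 [ 25  59 175 239 160 123 170 180 138 122 102  34  21   7   4]
 [ 10  41 154 197 118 129 184 125 123 120 120  50  29  23   6]
 [ 15  19 139 227 142 126 178 129 102 136 122  58  31  35  14]
 [  8  12 102 216 160 136 199 140  96 127 133  58  10  29  18]
 [ 20   8 118 228 172 128 179 118  84 107 123  50  24  27  28]
 [ 17   9 117 219 178 160 179 103  84 146 117  34  22  20  33]
 [  9   9  63 150 173 198 248 165 187 196  98  10   8  15  28]
 [ 15  16   6   8  66 130 221 157  78  31   2  16  18  10  12]
 [ 14  16  15  26  42  82 124  92  49  16  21  14  14  12   9]
 [  4  10  15  21  15  11   8  17   9  17  17   4  10  16   7]
 [ 12   5   4   8  16   7   9   4   4   9   5  14   7  18   3]
 [  9  10   6   5  14  10  21  14   8  13  12  17   9  16  13]
 [ 14   5   9  10   8   7   5  14  15   7  25  45  46  21   6]
 [ 21   3  17  35  36  19  14  30  45   5  14  18   6  12  11]
 [  9  14  11  14   8   6   7   6   8   5  19  11   6  13  13]
 [ 16  17   7   9   7  28  25   8   9   9   7  14   5  16  16]
 [  4   7  24  10   8  24   9   3  17  11   4  14  13   3   7]
 [ 14  21   4  14  16  14  12  18  16   6   5  21   1   2   9]
 [ 16   9   7   4   8  11  10   9  12  11  20   9  17  13  10]]
```

Comparing the images before and after puts the tip end about 23–33 mm above the reported TCP. Contact should therefore come at a reported z of about 0.039–0.049.

```bash
python3 -m crank '[{"gripper":0,"travel":[0,0,2],"twist":[0,0,0]},{"gripper":0,"travel":[0,0,0],"twist":[0,0,0]}]' | grep -E "ee_pos|wrist"
python3 -m crank '[{"gripper":0,"travel":[0,0,2],"twist":[0,0,0]},{"gripper":0,"travel":[0,0,0],"twist":[0,0,0]}]'| grep -E "time|ee_pos|wrist"
```

```text
ee_pos: [0.5978, -0.1485, 0.0443]
wrist_force: [0.1, 0.3, 0.0]
time: 8.68
ee_pos: [0.5978, -0.1486, 0.0422]
wrist_force: [-0.1, 0.5, 0.2]
```

```bash
python3 -m crank '[{"gripper":0,"travel":[0,0,2],"twist":[0,0,0]},{"gripper":0,"travel":[0,0,0],"twist":[0,0,0]}]' | grep -E "ee_pos|wrist"
python3 -m crank '[{"gripper":0,"travel":[0,0,2],"twist":[0,0,0]},{"gripper":0,"travel":[0,0,0],"twist":[0,0,0]}]'| grep -E "time|ee_pos|wrist"
```

```text
ee_pos: [0.5978, -0.1486, 0.0403]
wrist_force: [0.2, 0.4, 0.3]
time: 9.18
ee_pos: [0.598, -0.1485, 0.0386]
wrist_force: [0.2, -0.8, -0.2]
```

Run:
```python
from h import *
s0=cv2.imread("pics/side0.png")[:,:,::-1]; b=bot.camera("side")
d=np.abs(s0.astype(int)-b).sum(2); print("rows160-176 cols 292-320"); print(d[160:177,292:320])
```

```text
rows160-176 cols 292-320
[[178 192 197 177  75  12  15  36  23  24  11  18  12  14  21  38  20  29
   18  16 133 214 234 214 226 198 191 150]
 [167 176 194 174  98  11   2  59  22   7  38  51  14  17  11  12  41  51
    7  11 112 210 229 228 243 248 138  10]
 [ 81 152 190 210 136   8  34  60  10  81 103  79 106 114 126 126  90  15
   32  12 120 211 266 245 221 173  11  45]
 [ 14  49 150 204 148  40  56  14 110 335 366 375 382 362 376 396 223  27
   23  23 143 211 245 236 120  34  21  17]
 [  8  14  43 142 219  57  21   2  60 348 383 374 358 376 364 370 241  31
   37  65 123 137 109  63  16   4  17  15]
 [ 17  23   3  20 161 152  77  22  64 287 375 355 372 339 358 388 272  72
   53  17  26  26  46  17  28  13   8  34]
 [  9   3   8  30  13  30  14   9  24 100 151 198 130 161 163 189 204 130
   15  17  16  11   9   2  25   4   8   6]
 [ 14   9   4  11  18  23  21  16  27  72 183 227 189 212 198 218 244 174
   24  14  18  11   8   8   9  14  11  33]
 [  5  30  11   5  15  38  53  32  33  81 140 150 150 130 136 159 129  91
   24  10  13  16  21  10  15  11  15  13]
 [ 24  27  18   5  32 
[... 214 characters left out ...]
 14  11  17   9   7  32  12  14   7   9   9   8  12   8   9  13  10   5
    9   6  25  11  12  17   9  15  34  33]
 [  5   4   5   6   7   6  14  15   3  15   6  24  11  21   8   8  11  13
   11  20  26   1   7   8  12  35  17  49]
 [ 12   4  14   3   9   9  18  11  11   9   7   4  29  11   6  10   7  37
   25  17  15   2  14   5  17  42  29  41]
 [ 11  18   7  31  11   8   8  30  39  46   3   3   4   9  12  24  29  23
   13  15  29   9  10  12  32  33  39  23]
 [  8   7   2  12   9  11  13   8  16  11   4  26  10  13   9  31   5  11
    7  17  18  14   3   8   7  33  26  26]
 [ 13  22  22  11  13   4   9   8  20   8  11  15   5   7  22  24   7  23
    9  17  25   4   4  24  17  27  30  27]]
```

```bash
python3 -m crank '[{"gripper":0,"travel":[0,0,2],"twist":[0,0,0]},{"gripper":0,"travel":[0,0,0],"twist":[0,0,0]}]' | grep -E "ee_pos|wrist"
python3 -m crank '[{"gripper":0,"travel":[0,0,2],"twist":[0,0,0]},{"gripper":0,"travel":[0,0,0],"twist":[0,0,0]}]'| grep -E "time|ee_pos|wrist"
```

```text
ee_pos: [0.598, -0.1485, 0.0368]
wrist_force: [-0.7, 0.5, 5.1]
time: 9.72
ee_pos: [0.598, -0.1486, 0.0348]
wrist_force: [-1.3, 0.7, 5.6]
```

Contact came at a reported z of about 0.038 with 5 N, as the spring should give. Now I press to about 8 mm deep.

```bash
python3 -m crank '[{"gripper":0,"travel":[0,0,2],"twist":[0,0,0]},{"gripper":0,"travel":[0,0,1.5],"twist":[0,0,0]},{"gripper":0,"travel":[0,0,0],"twist":[0,0,0]},{"gripper":0,"travel":[0,0,0],"twist":[0,0,0]}]' | grep -E "ee_pos|wrist"
python3 -m crank '[{"gripper":0,"travel":[0,0,1.2],"twist":[0,0,0]},{"gripper":0,"travel":[0,0,0],"twist":[0,0,0]},{"gripper":0,"travel":[0,0,0],"twist":[0,0,0]}]'| grep -E "time|ee_pos|wrist"
python3 - <<'E'
from h import *
print(np.mean([bot.get_obs()["wrist_force"]],0))
s0=cv2.imread("pics/side0.png")[:,:,::-1]; b=bot.camera("side")
d=np.abs(s0.astype(int)-b).sum(2); print(d[165:173,294:318])
E
```

```text
ee_pos: [0.5981, -0.1486, 0.0317]
wrist_force: [-1.3, 0.5, 7.2]
time: 10.6
ee_pos: [0.5981, -0.1486, 0.0306]
wrist_force: [-2.0, -0.5, 8.6]
[-2.00758876 -0.47960622  8.62030241]
[[122 167 224 177  80  37  98 321 367 348 364 325 376 385 248  63  77  98
  130 101 111  93  42   6]
 [ 11  59 111 123 127 105 112 192 199 179 180 221 217 266 191 181 193 168
  197 166  90  67  21  19]
 [  3  20  77 156 200 141 146 198 231 241 241 233 221 234 248 230 127  26
   30  37   1  14   3  30]
 [  8   9  13  30  29  23  30  82 141 150 135 131 120 131 131 119  73  21
   15  20  21  26   7   4]
 [  6   7  13  20  55  55  81  75  84  96 117 102  95  99  71  60  52  18
   30  20   4  11   1   8]
 [  5  11  11  11   7  10  24  14  20  12  15  18  21  13  13  11  18  10
    4  12  10   5   3   9]
 [  2   6   6  22  20  10   6   8   7  10   8   9  10  17  14  12   5   7
   21   6  12  22   7  22]
 [  8  11   1  17  11  20   4  10   8  20   8   7   4  25  10   7   9   8
    8  11   5  10  10  28]]
```

```bash
python3 -m crank '[{"gripper":0,"travel":[3,0,0],"twist":[0,0,0]},{"gripper":0,"travel":[3,0,0],"twist":[0,0,0]},{"gripper":0,"travel":[3,0,0],"twist":[0,0,0]},{"gripper":0,"travel":[3,0,0],"twist":[0,0,0]},{"gripper":0,"travel":[3,0,0],"twist":[0,0,0]},{"gripper":0,"travel":[3,0,0],"twist":[0,0,0]},{"gripper":0,"travel":[3,0,0],"twist":[0,0,0]},{"gripper":0,"travel":[3,0,0],"twist":[0,0,0]}]'
python3 - <<'E'
from h import *
im=bot.camera("side"); P=np.array([.5981,-.1486,0]);c=np.array([np.cos(np.radians(99.8)),np.sin(np.radians(99.8)),0])
for b in blobs(im,(8,180,100),(17,255,255),(285,150,330,250),20): print(b)
E
```

```text
time: 11.65
ee_pos: [0.594, -0.1254, 0.0306]
tcp_rot: [180.0, 0.1, 99.7]
wrist_force: [-2.6, -1.6, 6.5]
opening: 0.0002
grasp_force: 3.9
(array([305.45194805, 184.85194805]), np.int32(385), array([305.50344849, 184.54138184]), array([25.9, 17. ]), 85.2)
```

The jaw is moving with the fingers under low force. Continuing the push.

```bash
python3 -m crank '[{"gripper":0,"travel":[6,0,0],"twist":[0,0,0]},{"gripper":0,"travel":[6,0,0],"twist":[0,0,0]},{"gripper":0,"travel":[6,0,0],"twist":[0,0,0]},{"gripper":0,"travel":[6,0,0],"twist":[0,0,0]},{"gripper":0,"travel":[6,0,0],"twist":[0,0,0]},{"gripper":0,"travel":[6,0,0],"twist":[0,0,0]},{"gripper":0,"travel":[6,0,0],"twist":[0,0,0]},{"gripper":0,"travel":[6,0,0],"twist":[0,0,0]},{"gripper":0,"travel":[6,0,0],"twist":[0,0,0]},{"gripper":0,"travel":[6,0,0],"twist":[0,0,0]},{"gripper":0,"travel":[6,0,0],"twist":[0,0,0]},{"gripper":0,"travel":[6,0,0],"twist":[0,0,0]}]'
python3 - <<'E'
from h import *
for n,r in(("side",(285,150,330,250)),("top",(270,160,410,200))):
  im=bot.camera(n)
  for k,lo,hi in(("o",(8,180,100),(17,255,255)),("y",(23,170,110),(33,255,255)),("red",(0,190,90),(5,255,255))):
    for b in blobs(im,lo,hi,r,10): print(n,k,b)
E
```

```text
time: 13.2
ee_pos: [0.5815, -0.0543, 0.0304]
tcp_rot: [-180.0, 0.1, 99.7]
wrist_force: [-4.1, -2.1, 7.9]
opening: -0.0
grasp_force: 4.0
side o (array([306.43872549, 201.91666667]), np.int32(408), array([306.5, 201.5]), array([27., 17.]), 90.0)
side y (array([307.75      , 225.92105263]), np.int32(76), array([307.5, 226. ]), array([ 6., 13.]), 90.0)
top y (array([286.        , 187.81481481]), np.int32(81), array([286.31707382, 187.85365868]), array([14.4,  6. ]), 83.7)
```

```bash
python3 -m crank '[{"gripper":0,"travel":[4,0,0],"twist":[0,0,0]},{"gripper":0,"travel":[4,0,0],"twist":[0,0,0]},{"gripper":0,"travel":[4,0,0],"twist":[0,0,0]},{"gripper":0,"travel":[4,0,0],"twist":[0,0,0]},{"gripper":0,"travel":[4,0,0],"twist":[0,0,0]},{"gripper":0,"travel":[4,0,0],"twist":[0,0,0]},{"gripper":0,"travel":[4,0,0],"twist":[0,0,0]},{"gripper":0,"travel":[4,0,0],"twist":[0,0,0]},{"gripper":0,"travel":[0,0,0],"twist":[0,0,0]}]' | grep -E "time|ee_pos|wrist"
python3 -m crank '[{"gripper":0,"travel":[2,0,0],"twist":[0,0,0]},{"gripper":0,"travel":[2,0,0],"twist":[0,0,0]},{"gripper":0,"travel":[0,0,0],"twist":[0,0,0]}]' | grep -E "time|ee_pos|wrist"
```

```text
time: 14.42
ee_pos: [0.5759, -0.0224, 0.0303]
wrist_force: [-4.3, -0.0, 8.4]
time: 14.8
ee_pos: [0.5752, -0.0187, 0.0303]
wrist_force: [-5.5, -1.5, 8.4]
```

```bash
for i in 1; do python3 -m crank '[{"gripper":0,"travel":[2,0,0],"twist":[0,0,0]},{"gripper":0,"travel":[2,0,0],"twist":[0,0,0]},{"gripper":0,"travel":[0,0,0],"twist":[0,0,0]}]' | grep -E "time|ee_pos|wrist"; done
python3 -m crank '[{"gripper":0,"travel":[2,0,0],"twist":[0,0,0]},{"gripper":0,"travel":[2,0,0],"twist":[0,0,0]},{"gripper":0,"travel":[0,0,0],"twist":[0,0,0]}]' | grep -E "time|ee_pos|wrist"
python3 - <<'E'
from h import *
im=bot.camera("side"); cv2.imwrite("pics/s5.png",cv2.resize(im[150:250,270:340],None,fx=6,fy=6,interpolation=cv2.INTER_CUBIC)[:,:,::-1])
E
```

```text
time: 15.18
ee_pos: [0.5745, -0.0148, 0.0303]
wrist_force: [-5.1, -0.7, 7.2]
time: 15.55
ee_pos: [0.5745, -0.0113, 0.0306]
wrist_force: [-2.2, -3.3, 7.9]
```

View pics/s5.png

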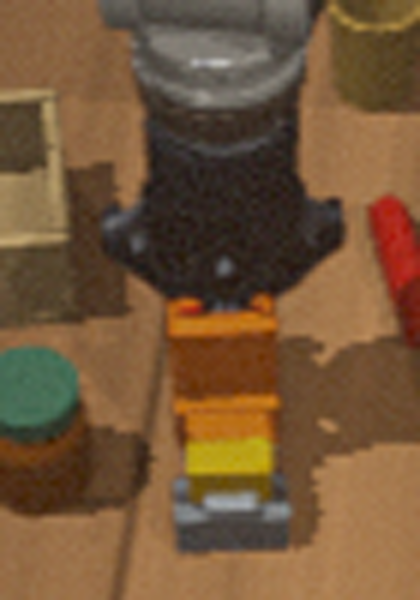

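The jaw's nose is at, or within millimetres of, the yellow stop (crop row 437). I push on until the force rises clearly.

```bash
python3 -m crank '[{"gripper":0,"travel":[2,0,0],"twist":[0,0,0]},{"gripper":0,"travel":[2,0,0],"twist":[0,0,0]},{"gripper":0,"travel":[0,0,0],"twist":[0,0,0]}]' | grep -E "time|ee_pos|wrist"
python3 -m crank '[{"gripper":0,"travel":[2,0,0],"twist":[0,0,0]},{"gripper":0,"travel":[0,0,0],"twist":[0,0,0]}]' | grep -E "time|ee_pos|wrist"
```

```text
time: 15.98
ee_pos: [0.5745, -0.0075, 0.0308]
wrist_force: [0.1, -3.8, 7.9]
time: 16.23
ee_pos: [0.5743, -0.0056, 0.0309]
wrist_force: [-0.4, -3.6, 7.2]
```

```bash
python3 -m crank '[{"gripper":0,"travel":[2,0,0],"twist":[0,0,0]},{"gripper":0,"travel":[2,0,0],"twist":[0,0,0]},{"gripper":0,"travel":[0,0,0],"twist":[0,0,0]}]' | grep -E "time|ee_pos|wrist"
python3 -m crank '[{"gripper":0,"travel":[2,0,0],"twist":[0,0,0]},{"gripper":0,"travel":[0,0,0],"twist":[0,0,0]}]' | grep -E "time|ee_pos|wrist"
```

```text
time: 16.6
ee_pos: [0.5737, -0.0016, 0.0309]
wrist_force: [1.1, -4.3, 7.9]
time: 16.85
ee_pos: [0.5734, -0.0003, 0.0309]
wrist_force: [1.7, -8.2, 7.0]
```

The lug is now in firm contact, with the force rising. One more nudge to seat it, then I lift straight up.

```bash
python3 -m crank '[{"gripper":0,"travel":[1.5,0,0],"twist":[0,0,0]},{"gripper":0,"travel":[0,0,0],"twist":[0,0,0]},{"gripper":0,"travel":[0,0,0],"twist":[0,0,0]}]' | grep -E "time|ee_pos|wrist"
python3 - <<'E'
from h import *
im=bot.camera("side")
for k,lo,hi in(("o",(8,180,100),(17,255,255)),("y",(23,170,110),(33,255,255))):
    for b in blobs(im,lo,hi,(285,150,330,250),20): print(k,b)
E
```

```text
time: 17.23
ee_pos: [0.5735, -0.0003, 0.031]
wrist_force: [2.3, -17.1, 6.6]
o (array([307.06353591, 211.89779006]), np.int32(362), array([307. , 212.5]), array([21., 18.]), 90.0)
y (array([307.69230769, 225.92307692]), np.int32(78), array([307.5, 226. ]), array([ 6., 13.]), 90.0)
```

```bash
python3 -m crank '[{"gripper":0,"travel":[-1,0,0],"twist":[0,0,0]},{"gripper":0,"travel":[0,0,-3],"twist":[0,0,0]},{"gripper":0,"travel":[0,0,-3],"twist":[0,0,0]},{"gripper":0,"travel":[0,0,-3],"twist":[0,0,0]},{"gripper":0,"travel":[0,0,-3],"twist":[0,0,0]},{"gripper":0,"travel":[-2,0,-4],"twist":[0,0,0]},{"gripper":0,"travel":[-3,0,-10],"twist":[0,0,0]},{"gripper":0,"travel":[0,0,-20],"twist":[0,0,0]},{"gripper":0,"travel":[0,0,-30],"twist":[0,0,0]},{"gripper":0,"travel":[0,0,-40],"twist":[0,0,0]},{"gripper":0,"travel":[-40,0,-40],"twist":[0,0,0]},{"gripper":0,"travel":[-50,0,0],"twist":[0,0,0]}]'
python3 -m crank '[{"gripper":0,"travel":[-55,0,0],"twist":[0,0,0]},{"gripper":0,"travel":[-55,0,0],"twist":[0,0,0]},{"gripper":0,"travel":[-55,0,0],"twist":[0,0,0]},{"gripper":0,"travel":[0,0,0],"twist":[0,0,0]},{"gripper":0,"travel":[0,0,0],"twist":[0,0,0]}]'
python3 - <<'E'
from h import *
a=bot.camera("side"); b=bot.camera("top")
f=lambda i:cv2.resize(i,None,fx=4,fy=4,interpolation=cv2.INTER_CUBIC)
cv2.imwrite("pics/fin.png",np.hstack([f(a[140:250,265:355]),f(b[115:225,275:375])])[:,:,::-1])
for n,i,r in(("side",a,(285,150,330,250)),("top",b,(270,160,410,200))):
  for k,lo,hi in(("o",(8,180,100),(17,255,255)),("y",(23,170,110),(33,255,255)),("red",(0,190,90),(5,255,255))):
    for q in blobs(i,lo,hi,r,8): print(n,k,q)
E
```

```text
time: 18.77
ee_pos: [0.5898, -0.0924, 0.1904]
tcp_rot: [179.6, 0.1, 99.8]
wrist_force: [0.7, -0.5, 0.0]
opening: -0.0003
grasp_force: 0.0
time: 19.4
ee_pos: [0.6159, -0.2543, 0.1859]
tcp_rot: [-180.0, -0.0, 99.7]
wrist_force: [0.3, 0.1, 0.8]
opening: 0.0001
grasp_force: 0.0
side o (array([306.97323601, 210.11678832]), np.int32(411), array([306.53989792, 209.79800797]), array([27.2, 18.3]), 87.1)
side y (array([307.79220779, 225.88311688]), np.int32(77), array([307.5, 226. ]), array([ 6., 13.]), 90.0)
side red (array([307.03030303, 200.15151515]), np.int32(33), array([306.5, 200. ]), array([13.,  2.]), -0.0)
top o (array([305.72881356, 185.81355932]), np.int32(177), array([308.58965302, 187.42414093]), array([31.8, 20.2]), 31.3)
top y (array([286.40425532, 187.91489362]), np.int32(94), array([286.53658676, 187.82926941]), array([14.4,  6.4]), 83.7)
top red (array([314.88888889, 175.33333333]), np.int32(9), array([315.26470947, 175.55882454]), array([2.7, 6.1]), 76.0)
top red (array([316.21296296, 185.83333333]), np.int32(108), array([315.65383911, 185.73077011]), array([12.5, 17.5]), 56.3)
```

View pics/fin.png

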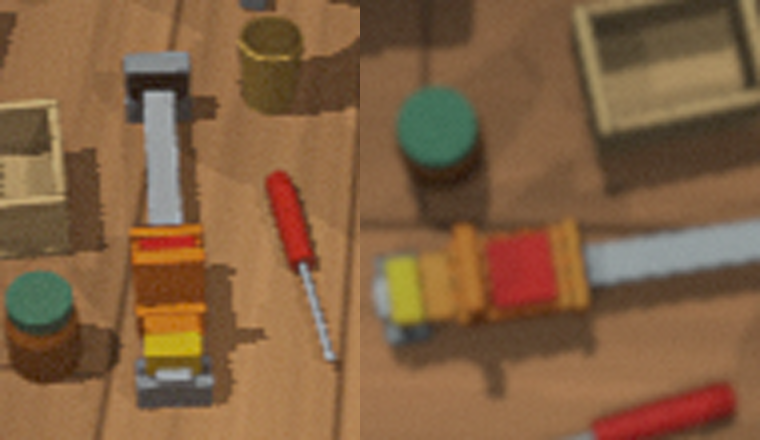

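The jaw sits against the yellow stop (crop (420,285)). The red pad is up again, the robot is clear and the neighbouring objects haven't moved.

```bash
python3 -c "
from workcell import bot
print(bot.job_done())"
```

```text
the job is handed in; nothing more can be done
None
```

The clamp is open: the sliding jaw is up against the yellow end stop, the release pad has sprung back up with the robot clear of it, nothing else on the bench appears to have moved, and the job was handed in at about 19.5 s.

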